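# Refit a pump roller and bite its push-on cap home

### The arm

A 6-joint arm with a two-finger parallel gripper is mounted at the origin on a cart in front of the work surface, level with it; the furniture and walls round the work are solid. World frame = base frame: x ahead of the robot, y to its left, z up, the work surface at z = 0. Lengths are in m, angles in rad, forces in N, time in s.
With the tool pointing down it reaches from about 0.325 to 0.775 m from the base axis. Payload 9.3 kg.
Tool frame: the origin (TCP) lies on the centre line of the jaws, within the pads' length; the fingertips stand 22 mm ahead of it and the grasp point (between the pads) lies 3 mm ahead of it; z points along the fingers, y is the line along which they close (so a half turn about z gives the same grasp; the last joint's range is limited). The gripper opens to 85 mm and grips with 20 to 120 N. Pads are 22 mm wide; open, the fingers measure 114 mm over their backs; the gripper's body (76 mm by 85 mm) begins 54 mm behind the grasp point. The pads swing forward as they close: fully open they stand 13 mm farther back than shut.
Start: joints at [1.026, 0.259, 0.021, 1.334, 0, 1.418], TCP at [0.21, 0.508, 0.253] pointing down, gripper open.
Joint ranges: [-3.04, 3.04], [-0.91, 1.82], [-1.04, 1.36], [-1.92, 1.95], [-1.52, 1.45], [-3.14, 3.14]. Speed limits (rad/s): [2.22, 2.22, 2.79, 3.14, 3.14, 3.14].

### API

Orientations are given as a unit quaternion [w, x, y, z].
In Python, from plant import env, get_image, get_calibration gives the robot as it stands. The module is installed in compiled form; this text tells all that it offers.
- The arm moves only by the tool jog_arm, never from a script. Its argument "steps" is a list of rows, each a list of 7 numbers: the turn, a rotation vector about the tool's x, y, z in rad, then the shift along the tool's x, y, z in cm, then the finger opening in cm, from 0 to 8.54. A call has 1 to 5 rows; each row shifts and turns the commanded pose from where the row before left it, along the tool's axes as they then stand; what a row does not reach is not made up. A row lasts 1/12 s, in which the tool goes at most 41.7 mm and 7.16 degrees, less where a joint would pass 70% of its speed; a pose out of reach is approached as far as the arm can. A call with a gripper value outside its range is refused whole. The fingers move at their own pace and stop on an object; "grip_force" is the grip in N (left out, the last holds). Time passes only in rows, so rows that do not move let the fingers close. It gives the time, the measured TCP pose, the force, the opening and the grip force at its end, in the units of the state.
- env.get_state(): the state, without advancing time (a new reading comes with each control period).
- get_image(name): name is "side" or "top" or "wrist"; returns the picture (400x640x3 uint8, red, green, blue); there is no depth.
- get_calibration(name): a dict with "intrinsics" (3x3 intrinsics, pixels), "extrinsics" (4x4, takes a point from camera to world coordinates); the wrist camera has in their place "hand_eye" (4x4, takes a point from camera to tool coordinates, whose origin is the TCP and whose axes are the flange's). Camera axes: x right, y up, looking along -z (the intrinsics and any distortion apply to the point x, -y, -z); pixel columns grow to the right and rows downward; lengths in m; the calibration is good to about 2 mm. A picture is of the moment at which its call begins: read the wrist's pose just before it. get_calibration takes no time and is no camera call.
- env.job_done(): hands the job in; it is judged then, once.
The state is a dict: "clock": time; "joint_pos": joint angles; "joint_velocities": joint speeds; "joint_efforts": joint torques, N m; "eef_pos": TCP position; "tool_rot": TCP orientation; "ft_force": force on the tool from outside, world axes, zero at the start; "moment": the same for the moment, N m; "gripper_width": finger opening in m; "finger_force": force on a finger pad.
Only numpy, scipy, OpenCV 4.12 (cv2) and the standard library are available. Lean on these libraries where they do the work, as an engineer would, in place of code of your own. Each camera call takes 0.05 s, during which the arm holds its last target. There are 200 camera calls.

### The job

A laboratory peristaltic pump lies on its back with its rotor facing up: two of the rotor's three pins carry their roller and domed push-on cap, the third is bare. Slide the spare roller down over the bare pin, then set the toothed cap on the pin, dome up, and press it slowly straight down until the corrugated copper crush ring under the roller is squeezed solid and the cap has bitten tight against the roller, as on the other two; a push of about 20 N by the hand seats it (the teeth take some of that), but never let more than 26 N reach the roller. Let go, and leave the other things on the bench where they are.

Things in the scene. Friction and masses are not known exactly. Their poses are not given: they have to be found in the camera images.
- pin_tip (a point): Top of the bare steel pin of the pump's rotor, on its axis, about 121 mm above the bench: plain upright shaft, 10 mm diameter, tapering to 6 mm over its last 4 mm; 53 mm of it stand above the black rotor disc. z points up along the pin; x points level, away from the rotor's centre. Along its y both sides are free for fingers; the other pins stand behind it.
- pin_foot (a point): Point on the bare pin's axis, 53 mm below its tip, level with the top of the rotor disc. Round it lie steel shims and on them a corrugated copper crush ring, 20 mm wide. Shims and ring differ from pump to pump: the ring yields to about 4 N, stays where it was pressed, and after another 0.8 to 6 mm it is solid, a hard stop 1.5 to 8 mm above this point. How far cannot be seen, only felt.
- rotor: Black disc, 106 mm diameter, 8 mm thick, origin under its centre, z up; fixed, in any heading on the pump. Three upright pins 36 mm from its centre, at 0 (its x, the bare pin) and +-120 degrees; those two carry roller and cap, 24 mm wide, tops 6 mm higher than the bare pin's tip.
- pump: Pump drive lying on its back: white box 180 (x) x 130 (y) x 60 mm high, fixed; origin under its centre. The rotor lies on its upper face, 27 mm from the centre towards -x; a small panel with knob at the other end.
- roller_mid (a point): Centre (half-way up) of the spare roller standing on the bench: white plastic, 24 mm diameter, brass bush through it (12 mm bore, 18 mm outside) 2 mm proud at both ends; 30 mm high over the bush, about 50 g, the same either way up; z its axis. Resting on the crush ring its centre is 24 to 36 mm below the pin's tip.
- cap_mid (a point): Centre (half-way up) of the toothed push-on cap, standing on the bench dome up, mouth down: bright steel, 24 mm diameter, 24.5 mm high, about 60 g; z points out of the dome. Set on the pin its teeth rest on the taper, its centre about 5 mm above the pin's tip. Fully home its centre is 27.25 mm above the roller's centre and 2.7 to 9.3 mm below the pin's tip.
- cap_mouth (a point): Centre of the cap's open lower rim, 12.25 mm below cap_mid: mouth 12.4 mm wide, so it finds the pin's taper by itself. Spring teeth 4 to 5 mm inside grip the pin: 5 to 12 N pushes them down it, and they resist being pulled back. Then the rim meets the roller's bush and the crush ring yields; only once that is solid does the push rise steeply.
- lens_canister: Bystander: clear canister with black foot, 40 mm diameter, 59 mm high; origin under its centre.
- petri_dish: Bystander: closed petri dish, 60 mm diameter, 15 mm high; origin under its centre.
- forceps: Bystander: steel forceps lying flat, 134 mm long along y, 9 mm high; origin under the middle.
- tape_roll: Bystander: roll of tape, 104 mm diameter, 25 mm high; origin under its centre.

How it is judged:
On the way, in this order (a step that is already met when the one before it is completed fails the run):
1. the spare roller is on the bare pin, down on the crush ring (horizontal distance between roller_mid and pin_tip below 0.003 m and z of roller_mid in the frame of pin_tip below -0.0225 m and angle between the z axis of roller_mid and the z axis of pin_tip, either way round below 0.1 rad), for 0.2 s.
2. the cap stands on the pin, dome up (horizontal distance between cap_mid and pin_tip below 0.003 m and z of cap_mid in the frame of pin_tip below 0.008 m and angle between cap_mid's own z axis and vertical below 0.2 rad), for 0.1 s.
3. the cap, straight on the pin, is pressed home: it bears on the roller, and the roller on the rotor, with over 7 N, which the yielding crush ring takes only when solid (contact force between cap and roller above 7 N and contact force between roller and rotor above 7 N and horizontal distance between cap_mid and pin_tip below 0.003 m and z of cap_mid in the frame of roller_mid below 0.0281 m and angle between cap_mid's own z axis and vertical below 0.1 rad), for 0.05 s.
At the end, for the whole second after the job is handed in: The roller is on the pin (axes within 3 mm), down at the foot of the pin; the cap, dome up within 0.08 rad and centred within 3 mm, sits on the roller's bush with a gap under 0.8 mm, having been pressed home, and stays there by itself; both at rest and released (horizontal distance between each of roller_mid, cap_mid and pin_tip below 0.003 m and z of roller_mid in the frame of pin_tip below -0.0292 m and z of cap_mid in the frame of roller_mid below 0.0281 m and z of cap_mid in the frame of pin_tip below -0.002 m and angle between cap_mid's own z axis and vertical below 0.08 rad and linear speed of each of cap, roller below 0.01 m/s); the robot touches nothing.
It fails at once if more than 26 N reaches the roller, from the cap or against the rotor (contact force between roller and rotor above 26 N or contact force between cap and roller above 26 N).
It fails at once if a bystander is pushed more than 25 mm (distance of any of lens_canister, petri_dish, forceps, tape_roll from where it was at the start of the episode above 0.025 m).
It also fails if it takes over 62 s, if anything falls off the work surface, if the arm or the gripper's body presses on something with over 40 N, if the wrist force passes 120 N, or if a joint passes its speed limit or range.

## Working session

There is one attempt and no reset: what is moved stays moved. The work goes in short steps, Python scripts to look and compute and a tool call to move; the robot and the scene stay as the last step left them, time stands still between calls to the robot, and variables do not carry over. Pictures are saved under pics/ and viewed, at most 10 in all, crops included, and the job is handed in when it is done.

Besides the shell and the picture viewer there is one more tool, called after "Request:" in YAML: its name, and indented under it one key for each argument. jog_arm: Moves the arm, as the interface text tells. Its arguments: {"type":"object","properties":{"steps":{"type":"array","items":{"type":"array","items":{"type":"number"}}},"grip_force":{"type":"number"}},"required":["steps"]}

```bash
mkdir -p pics; python3 - <<'E'
from plant import env,get_image,get_calibration
import cv2,numpy as np
s=env.get_state();print(s)
for n in("side","top","wrist"):
    c=get_calibration(n);print(n,{k:np.round(v,4).tolist() if not isinstance(v,str) else v for k,v in c.items()})
    cv2.imwrite(f"pics/{n}0.png",get_image(n)[...,::-1])
E
```

```text
{'clock': 0.0, 'joint_pos': array([1.02641438e+00, 2.59194485e-01, 2.07797774e-02, 1.33369409e+00,
       4.91384619e-06, 1.41820422e+00]), 'joint_velocities': array([-0.00174494,  0.00263429, -0.00136615, -0.0003884 ,  0.00058389,
       -0.00092882]), 'joint_efforts': array([ 1.84289303e-03, -5.55635476e+01,  3.44536364e+01,  1.36742875e-02,
       -1.37069560e-04,  1.50799360e-05]), 'eef_pos': array([0.20988666, 0.50811684, 0.25267199]), 'tool_rot': array([-2.26397836e-04,  1.94644374e-01,  9.80873660e-01, -6.15949976e-04]), 'ft_force': array([-0.42973276, -0.13959597, -0.01634804]), 'moment': array([ 0.06901833,  0.0404693 , -0.0170594 ]), 'finger_force': 0.0, 'gripper_width': 0.08516531762449768}
side {'intrinsics': [[370.6906, 0.0, 319.0363], [0.0, 370.6906, 199.6159], [0.0, 0.0, 1.0]], 'extrinsics': [[0.9224, 0.2144, -0.3212, 0.1363], [-0.3856, 0.5563, -0.736, -0.7526], [0.0209, 0.8028, 0.5959, 0.7556], [0.0, 0.0, 0.0, 1.0]]}
top {'intrinsics': [[398.3415, 0.0, 318.6948], [0.0, 398.3415, 198.4405], [0.0, 0.0, 1.0]], 'extrinsics': [[0.0189, 0.9813, -0.1917, 0.2831], [-0.9996, 0.0223, 0.0156, 0.0458], [0.0196, 0.1913, 0.9813, 1.1888], [0.0, 0.0, 0.0, 1.0]]}
wrist {'intrinsics': [[282.1662, 0.0, 318.9964], [0.0, 282.1662, 199.8789], [0.0, 0.0, 1.0]], 'hand_eye': [[0.0003, 0.9624, 0.2718, 0.0684], [1.0, -0.0001, -0.0007, -0.0014], [-0.0007, 0.2718, -0.9624, -0.1199], [0.0, 0.0, 0.0, 1.0]]}
```

View pics/top0.png

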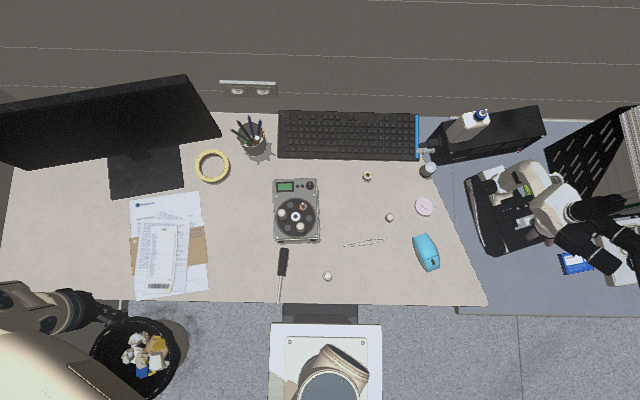

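View pics/side0.png

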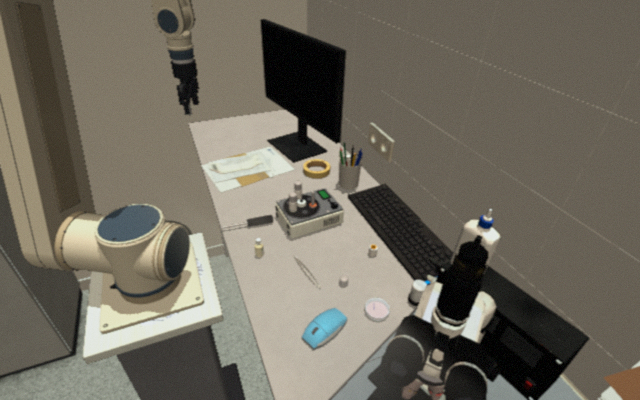

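The top view shows the pump at (296,210), with the roller candidate near (368,176) and the cap candidate near (390,217). In the side view those sit at (373,250) and (344,281). I'll enlarge both.

```bash
python3 - <<'E'
import cv2
a=cv2.imread("pics/top0.png")[165:245,265:405]; b=cv2.imread("pics/side0.png")[175:295,265:385]
cv2.imwrite("pics/topc.png",cv2.resize(a,None,fx=5.7,fy=5.7,interpolation=cv2.INTER_CUBIC))
cv2.imwrite("pics/sidec.png",cv2.resize(b,None,fx=5,fy=5,interpolation=cv2.INTER_CUBIC))
E
```

```text
(no output)
```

View pics/topc.png

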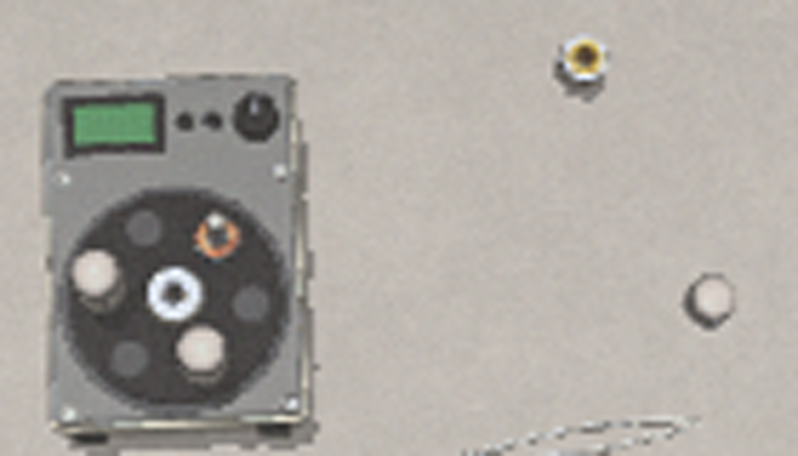

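View pics/sidec.png

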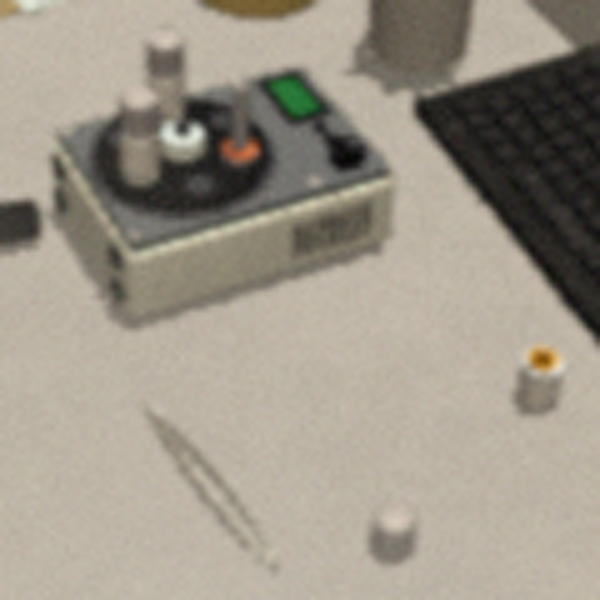

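Top crop: roller top (585,56), cap dome (714,296), pin tip (214,219), copper ring (217,238). Side crop: roller top (543,358), cap dome (397,517), pin tip (241,84), ring (241,150).

```bash
cat > h.py <<'E'
import numpy as np,cv2
from scipy.spatial.transform import Rotation as R
from plant import env,get_image,get_calibration
def T_tool(s):
    q=np.array(s["tool_rot"]);T=np.eye(4);T[:3,:3]=R.from_quat(q[[1,2,3,0]]).as_matrix();T[:3,3]=s["eef_pos"];return T
def ray(K,E,px):
    d=np.linalg.inv(K)@[px[0],px[1],1];d=E[:3,:3]@(d*[1,-1,-1]);return E[:3,3],d/np.linalg.norm(d)
def tri(rays):
    A=0;b=0
    for o,d in rays:
        M=np.eye(3)-np.outer(d,d);A=A+M;b=b+M@o
    p=np.linalg.solve(A,b);return p,[np.linalg.norm((np.eye(3)-np.outer(d,d))@(p-o)) for o,d in rays]
def atz(r,z): o,d=r;return o+d*(z-o[2])/d[2]
E
python3 - <<'E'
from h import *
t=get_calibration("top");s=get_calibration("side")
for n,a,b in[("roller",(585,56),(543,358)),("cap",(714,296),(397,517)),("tip",(214,219),(241,84)),("ring",(217,238),(241,150)),("capL",(96,272),(168,42)),("capF",(201,348),(140,95)),("hub",(174,293),(183,133))]:
    ra=ray(t["intrinsics"],t["extrinsics"],[(a[0]+.5)/5.7-.5+265,(a[1]+.5)/5.7-.5+165])
    rb=ray(s["intrinsics"],s["extrinsics"],[(b[0]+.5)/5-.5+265,(b[1]+.5)/5-.5+175])
    p,e=tri([ra,rb]);print(n,p.round(4),np.round(e,4))
E
```

```text
roller [ 0.5849 -0.1165  0.0319] [0.0009 0.0009]
cap [ 0.4606 -0.1847  0.023 ] [0.0003 0.0003]
tip [0.477  0.0739 0.1223] [0.0007 0.0007]
ring [0.4767 0.0732 0.0736] [0.0002 0.0002]
capL [0.4506 0.1288 0.1237] [0.0001 0.0001]
capF [0.4149 0.078  0.1274] [0.0002 0.0002]
hub [0.4473 0.0936 0.0803] [0.0006 0.0006]
```

Roller top is 32 mm (text 30), cap 23 mm (24.5), pin tip 122 mm (121) and hub to pin 36 mm, so the points agree with the text. I'll turn the tool so its y lies along the pin's y (heading −33.6° for pin x), then travel to the roller.

Request:
jog_arm:
  steps:
    - [0, 0, 0.098, 0, 0, 0, 6]
    - [0, 0, 0.098, 0, 0, 0, 6]
    - [0, 0, 0, -3.65, -1.74, 0, 6]
    - [0, 0, 0, -3.65, -1.74, 0, 6]
    - [0, 0, 0, -3.65, -1.74, 0, 6]

```text
clock: 0.57
eef_pos: [0.2722, 0.4031, 0.2527]
tool_rot: [-0.0, 0.289, 0.957, -0.0]
ft_force: [1.1, 0.3, 1.1]
gripper_width: 0.0599
finger_force: 0.0
```

Request:
jog_arm:
  steps:
    - [0, 0, 0, -3.65, -1.74, 0, 6]
    - [0, 0, 0, -3.65, -1.74, 0, 6]
    - [0, 0, 0, -3.65, -1.74, 0, 6]
    - [0, 0, 0, -3.65, -1.74, 0, 6]
    - [0, 0, 0, -3.65, -1.74, 0, 6]

```text
clock: 0.98
eef_pos: [0.3762, 0.2287, 0.2533]
tool_rot: [0.0, 0.29, 0.957, 0.0]
ft_force: [1.3, 0.7, 0.8]
gripper_width: 0.0603
finger_force: 0.0
```

Request:
jog_arm:
  steps:
    - [0, 0, 0, -3.65, -1.74, 0, 6]
    - [0, 0, 0, -3.65, -1.74, 0, 6]
    - [0, 0, 0, -3.65, -1.74, 0, 6]
    - [0, 0, 0, -3.65, -1.74, 0, 6]
    - [0, 0, 0, -3.65, -1.74, 0, 6]

```text
clock: 1.4
eef_pos: [0.4799, 0.0549, 0.2533]
tool_rot: [0.0, 0.29, 0.957, 0.0]
ft_force: [0.7, 0.4, 0.2]
gripper_width: 0.0603
finger_force: 0.0
```

```bash
python3 - <<'E'
from h import *
s=env.get_state();np.save("Tp1.npy",T_tool(s));cv2.imwrite("pics/wp1.png",get_image("wrist")[...,::-1]);print(s["eef_pos"])
E
```

```text
[0.47993902 0.05492126 0.25329729]
```

Request:
jog_arm:
  steps:
    - [0, 0, 0, -3.65, -1.74, 0, 6]
    - [0, 0, 0, -3.65, -1.74, 0, 6]
    - [0, 0, 0, -3.65, -1.74, 0, 6]
    - [0, 0, 0, -3.65, -1.74, 0, 6]
    - [0, 0, 0, -3.65, -1.74, 0, 6]

```text
clock: 1.87
eef_pos: [0.5836, -0.1185, 0.2531]
tool_rot: [-0.0, 0.29, 0.957, 0.0]
ft_force: [0.7, 0.1, 0.8]
gripper_width: 0.0598
finger_force: 0.0
```

Request:
jog_arm:
  steps:
    - [0, 0, 0, 0, 0, 4, 6]
    - [0, 0, 0, 0, 0, 4, 6]
    - [0, 0, 0, 0, 0, 2, 6]
    - [0, 0, 0, 0, 0, 0, 6]
    - [0, 0, 0, 0, 0, 0, 6]

```text
clock: 2.28
eef_pos: [0.5827, -0.1165, 0.1528]
tool_rot: [-0.001, 0.29, 0.957, 0.0]
ft_force: [0.7, 0.1, 1.4]
gripper_width: 0.06
finger_force: 0.0
```

```bash
python3 - <<'E'
from h import *
s=env.get_state();np.save("Tr1.npy",T_tool(s));im=get_image("wrist")[...,::-1];cv2.imwrite("pics/wr1.png",im);print(s["eef_pos"])
c=get_calibration("wrist");E=T_tool(s)@c["hand_eye"]
# both pictures side by side, cropped halves
a=cv2.imread("pics/wp1.png");cv2.imwrite("pics/w2.png",np.vstack([a[100:400,:],im[100:400,:]]))
for T,p in((np.load("Tp1.npy"),[.477,.0739,.121]),(T_tool(s),[.5849,-.1165,.030])):
    q=np.linalg.inv(T@c["hand_eye"])@[*p,1];u=c["intrinsics"]@(q[:3]*[1,-1,-1]);print(u[:2]/u[2])
E
```

```text
[ 0.58266299 -0.11647403  0.1527977 ]
[335.67747981 182.97018613]
[321.6580897  201.77690959]
```

View pics/w2.png

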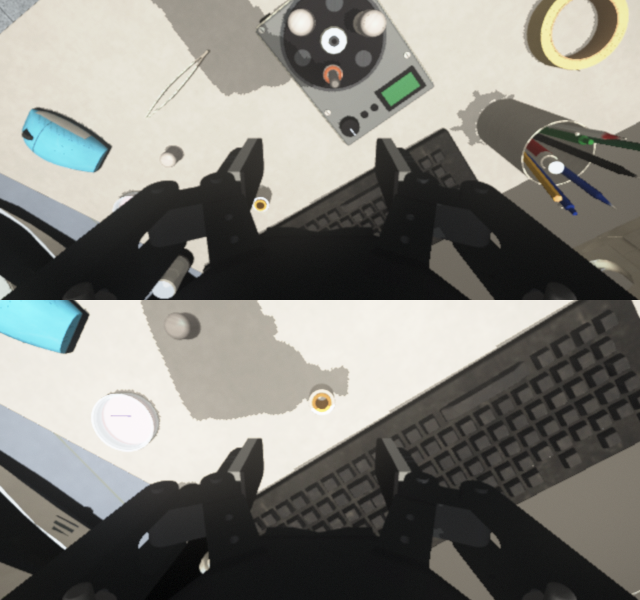

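Stacked image: the pin tip is at (337,182) against a predicted (336,183), and the roller top at (321,201) against (322,202). The triangulation holds to about 1 mm, so I descend on the roller.

Request:
jog_arm:
  steps:
    - [0, 0, 0, -0.2, 0.1, 3.5, 4]
    - [0, 0, 0, 0, 0, 3.5, 4]
    - [0, 0, 0, 0, 0, 3, 4]
    - [0, 0, 0, 0, 0, 1.5, 4]
    - [0, 0, 0, 0, 0, 0.9, 4]

```text
clock: 2.75
eef_pos: [0.5857, -0.1168, 0.0293]
tool_rot: [0.0, 0.289, 0.957, -0.0]
ft_force: [-0.0, 0.2, 0.4]
gripper_width: 0.0403
finger_force: 0.0
```

Request:
jog_arm:
  steps:
    - [0, 0, 0, 0, 0, 0, 2]
    - [0, 0, 0, 0, 0, 0, 2]
    - [0, 0, 0, 0, 0, 0, 2]
    - [0, 0, 0, 0, 0, 0, 2]
    - [0, 0, 0, 0, 0, 0, 2]
  grip_force: 25

```text
clock: 3.17
eef_pos: [0.5859, -0.1171, 0.0306]
tool_rot: [0.001, 0.29, 0.957, -0.0]
ft_force: [-0.2, 0.1, -0.4]
gripper_width: 0.0225
finger_force: 26.8
```

Request:
jog_arm:
  steps:
    - [0, 0, 0, 0, 0, -2, 2]
    - [0, 0, 0, 0, 0, -4, 2]
    - [0, 0, 0, 0, 0, -4, 2]
    - [0, 0, 0, 0, 0, -4, 2]
    - [0, 0, 0, 0, 0, -1.5, 2]

```text
clock: 3.58
eef_pos: [0.5867, -0.1174, 0.1909]
tool_rot: [0.004, 0.29, 0.957, -0.0]
ft_force: [-0.2, 1.3, -0.9]
gripper_width: 0.0224
finger_force: 26.8
```

Request:
jog_arm:
  steps:
    - [0, 0, 0, 2.5, 1.25, 0, 2]
    - [0, 0, 0, 3.5, 1.75, 0, 2]
    - [0, 0, 0, 3.5, 1.75, 0, 2]
    - [0, 0, 0, 3.5, 1.75, 0, 2]
    - [0, 0, 0, 3, 1.5, 0, 2]

```text
clock: 4.0
eef_pos: [0.495, 0.04, 0.185]
tool_rot: [0.0, 0.29, 0.957, 0.0]
ft_force: [-0.3, 0.3, -0.7]
gripper_width: 0.0228
finger_force: 26.8
```

Request:
jog_arm:
  steps:
    - [0, 0, 0, 2.4, 1.2, 0, 2]
    - [0, 0, 0, 1.2, 0.64, 0, 2]
    - [0, 0, 0, 0, 0, 0, 2]
    - [0, 0, 0, 0, 0, 0, 2]
    - [0, 0, 0, 0, 0, 0, 2]

```text
clock: 4.42
eef_pos: [0.4776, 0.073, 0.1845]
tool_rot: [0.0, 0.29, 0.957, -0.0]
ft_force: [0.9, 0.2, 0.1]
gripper_width: 0.0224
finger_force: 26.8
```

```bash
python3 - <<'E'
from h import *
s=env.get_state();print(s["eef_pos"],s["ft_force"],s["gripper_width"])
w,d,t=[get_image(n)[...,::-1] for n in("wrist","side","top")]
for n,i in(("w",w),("s",d),("t",t)): cv2.imwrite(f"pics/h1{n}.png",i)
k=lambda i,f:cv2.resize(i,None,fx=f,fy=f,interpolation=cv2.INTER_CUBIC)
a=k(w[150:300,240:400],2.5);b=k(d[150:225,275:355],5);c=k(t[180:240,270:350],5)
print(a.shape,b.shape,c.shape)
cv2.imwrite("pics/h1.png",np.hstack([a,b]))
c=get_calibration("side");E=c["extrinsics"];Tr=s["eef_pos"]-[0,0,.030]
for p in(Tr,[.477,.0739,.121]):
  for n in("side","wrist"):
    c=get_calibration(n);E=c["extrinsics"] if n=="side" else T_tool(s)@c["hand_eye"]
    q=np.linalg.inv(E)@[*p,1];u=c["intrinsics"]@(q[:3]*[1,-1,-1]);print(n,u[:2]/u[2])
E
```

```text
[0.47756403 0.07298523 0.18454043] [0.94009574 0.18299614 0.06739351] 0.022394590567580225
(375, 400, 3) (375, 400, 3) (300, 400, 3)
side [313.46718099 182.40337829]
wrist [321.0273955 242.874252 ]
side [313.03896662 191.70210518]
wrist [321.28678769 221.20766849]
```

View pics/h1.png

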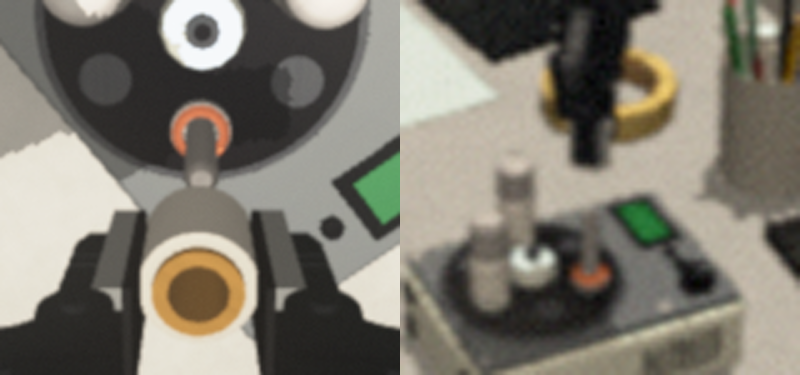

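```bash
python3 - <<'E'
from h import *
s=env.get_state();c=get_calibration("wrist");T=T_tool(s);E=T@c["hand_eye"];K=c["intrinsics"]
M=T[:2,:2]
for n,px,z in(("rollertop",(319.0,266.6),.1843),("tip",(320.3,221.8),.121)):
    p=atz(ray(K,E,px),z);print(n,p.round(4),"tool xy",(T[:3,:3].T@(p-T[:3,3])).round(4))
# tip from earlier wrist view
Tp=np.load("Tp1.npy");o=[ray(K,Tp@c["hand_eye"],(336.8,182)),ray(K,E,(320.3,221.8))];print(tri(o), atz(o[0],.121))
E
```

```text
rollertop [0.4754 0.0726 0.1843] tool xy [ 0.0016 -0.0012 -0.0002]
tip [0.4766 0.0729 0.121 ] tool xy [ 0.0008 -0.0002  0.0631]
(array([0.47375666, 0.07556226, 0.13228756]), [np.float64(0.0007390640556128245), np.float64(0.0007390640556128487)]) [0.47680989 0.07524179 0.121     ]
```

The wrist crop shows the roller's brass top at (319,267) and the pin tip at (320,222). The offset between them is about 1 mm in tool y and −0.8 mm in tool x. I'll trim half of that and lower over the tip.

Request:
jog_arm:
  steps:
    - [0, 0, 0, -0.05, 0.06, 1, 2]
    - [0, 0, 0, 0, 0, 1, 2]
    - [0, 0, 0, 0, 0, 0.7, 2]
    - [0, 0, 0, 0, 0, 0.5, 2]
    - [0, 0, 0, 0, 0, 0.4, 2]

```text
clock: 4.98
eef_pos: [0.4774, 0.0736, 0.1473]
tool_rot: [-0.0, 0.29, 0.957, -0.0]
ft_force: [0.4, -0.0, -0.8]
gripper_width: 0.0222
finger_force: 26.8
```

Request:
jog_arm:
  steps:
    - [0, 0, 0, 0, 0, 0.4, 2]
    - [0, 0, 0, 0, 0, 0.4, 2]
    - [0, 0, 0, 0, 0, 0.4, 2]
    - [0, 0, 0, 0, 0, 0.3, 2]
    - [0, 0, 0, 0, 0, 0, 2]

```text
clock: 5.4
eef_pos: [0.4773, 0.0739, 0.1328]
tool_rot: [-0.0, 0.29, 0.957, -0.0]
ft_force: [-0.5, 0.5, -1.0]
gripper_width: 0.022
finger_force: 26.8
```

Request:
jog_arm:
  steps:
    - [0, 0, 0, 0, 0, 0.5, 2]
    - [0, 0, 0, 0, 0, 0.5, 2]
    - [0, 0, 0, 0, 0, 0.4, 2]
    - [0, 0, 0, 0, 0, 0.3, 2]
    - [0, 0, 0, 0, 0, 0.1, 2]

```text
clock: 5.82
eef_pos: [0.4773, 0.0739, 0.1146]
tool_rot: [-0.0, 0.29, 0.957, -0.0]
ft_force: [-0.1, -1.0, -1.1]
gripper_width: 0.0224
finger_force: 26.8
```

Request:
jog_arm:
  steps:
    - [0, 0, 0, 0, 0, 0.1, 2]
    - [0, 0, 0, 0, 0, 0.1, 2]
    - [0, 0, 0, 0, 0, 0.1, 2]
    - [0, 0, 0, 0, 0, 0, 2]

```text
clock: 6.15
eef_pos: [0.4775, 0.0739, 0.1122]
tool_rot: [-0.0, 0.29, 0.957, 0.0]
ft_force: [0.2, 0.3, -0.6]
gripper_width: 0.0223
finger_force: 26.8
```

Request:
jog_arm:
  steps:
    - [0, 0, 0, 0, 0, 0.1, 2]
    - [0, 0, 0, 0, 0, 0.1, 2]
    - [0, 0, 0, 0, 0, 0, 2]

```text
clock: 6.4
eef_pos: [0.4774, 0.0739, 0.1101]
tool_rot: [-0.0, 0.29, 0.957, -0.0]
ft_force: [-0.8, 0.2, 0.2]
gripper_width: 0.023
finger_force: 26.8
```

Request:
jog_arm:
  steps:
    - [0, 0, 0, 0, 0, 0.1, 2]
    - [0, 0, 0, 0, 0, 0.1, 2]
    - [0, 0, 0, 0, 0, 0, 2]

```text
clock: 6.65
eef_pos: [0.4774, 0.0739, 0.1081]
tool_rot: [-0.0, 0.29, 0.957, -0.0]
ft_force: [-0.7, -0.3, -0.7]
gripper_width: 0.0227
finger_force: 26.8
```

Request:
jog_arm:
  steps:
    - [0, 0, 0, 0, 0, 0.1, 2]
    - [0, 0, 0, 0, 0, 0.1, 2]
    - [0, 0, 0, 0, 0, 0, 2]

```text
clock: 6.9
eef_pos: [0.4775, 0.0739, 0.1062]
tool_rot: [0.0, 0.29, 0.957, 0.0]
ft_force: [-0.4, -0.8, 1.4]
gripper_width: 0.0225
finger_force: 26.9
```

Request:
jog_arm:
  steps:
    - [0, 0, 0, 0, 0, 0.1, 2]
    - [0, 0, 0, 0, 0, 0.05, 2]
    - [0, 0, 0, 0, 0, 0, 2]

```text
clock: 7.15
eef_pos: [0.4776, 0.0739, 0.1049]
tool_rot: [0.0, 0.29, 0.957, 0.0]
ft_force: [-0.1, -0.5, 3.7]
gripper_width: 0.0223
finger_force: 27.1
```

Contact is felt at about TCP z 0.105, which puts the roller centre some 31 mm below the tip, on the ring. I'll release, rise and go to the cap.

Request:
jog_arm:
  steps:
    - [0, 0, 0, 0, 0, 0, 3.6]
    - [0, 0, 0, 0, 0, 0, 3.6]
    - [0, 0, 0, 0, 0, 0, 3.6]
    - [0, 0, 0, 0, 0, -0.5, 3.6]
    - [0, 0, 0, 0, 0, -1.5, 3.6]

```text
clock: 7.57
eef_pos: [0.4765, 0.0739, 0.1236]
tool_rot: [-0.002, 0.29, 0.957, -0.0]
ft_force: [1.1, 0.8, 0.9]
gripper_width: 0.0362
finger_force: 0.0
```

Request:
jog_arm:
  steps:
    - [0, 0, 0, 0, 0, -2, 3.6]
    - [0, 0, 0, 0, 0, -3, 3.6]
    - [0, 0, 0, 0, 0, -2, 3.6]
    - [0, 0, 0, -1.84, -3.21, 0, 4.5]
    - [0, 0, 0, -1.84, -3.21, 0, 4.5]

```text
clock: 7.98
eef_pos: [0.4731, 0.0004, 0.1965]
tool_rot: [0.002, 0.288, 0.958, 0.0]
ft_force: [0.7, -0.3, -0.3]
gripper_width: 0.0451
finger_force: 0.0
```

Request:
jog_arm:
  steps:
    - [0, 0, 0, -1.84, -3.21, 0, 4.5]
    - [0, 0, 0, -1.84, -3.21, 0, 4.5]
    - [0, 0, 0, -1.84, -3.21, 0, 4.5]
    - [0, 0, 0, -1.84, -3.21, 1, 4.5]
    - [0, 0, 0, -1.84, -3.21, 1, 4.5]

```text
clock: 8.4
eef_pos: [0.4599, -0.1865, 0.1755]
tool_rot: [0.001, 0.29, 0.957, -0.0]
ft_force: [0.5, -0.3, 0.2]
gripper_width: 0.0448
finger_force: 0.0
```

Request:
jog_arm:
  steps:
    - [0, 0, 0, 0, 0, 2, 4.5]
    - [0, 0, 0, 0, 0, 2, 4.5]
    - [0, 0, 0, 0, 0, 0, 4.5]
    - [0, 0, 0, 0, 0, 0, 4.5]

```text
clock: 8.73
eef_pos: [0.4596, -0.1844, 0.1346]
tool_rot: [-0.001, 0.29, 0.957, 0.0]
ft_force: [0.1, -0.5, 0.1]
gripper_width: 0.0449
finger_force: 0.0
```

```bash
python3 - <<'E'
from h import *
s=env.get_state();print(s["eef_pos"],s["ft_force"],s["gripper_width"])
w,d,t=[get_image(n)[...,::-1] for n in("wrist","side","top")]
for n,i in(("w",w),("s",d),("t",t)): cv2.imwrite(f"pics/c1{n}.png",i)
k=lambda i,f:cv2.resize(i,None,fx=f,fy=f,interpolation=cv2.INTER_CUBIC)
cv2.imwrite("pics/c1.png",np.hstack([k(w[150:300,240:400],2.5),k(d[175:250,280:360],5)]))
p=[.4606,-.1847,.0245];c=get_calibration("wrist");q=np.linalg.inv(T_tool(s)@c["hand_eye"])@[*p,1];u=c["intrinsics"]@(q[:3]*[1,-1,-1]);print(u[:2]/u[2])
E
```

```text
[ 0.45957797 -0.1843587   0.13464716] [ 0.10560767 -0.46185555  0.07799027] 0.04486412871142255
[320.63209804 204.90473614]
```

View pics/c1.png

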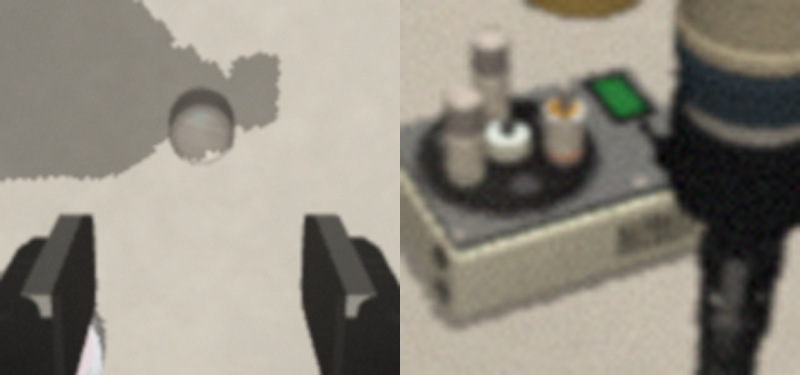

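The roller is standing upright on the pin in the side crop. The cap dome is near (320,203) in the wrist view, against a predicted (321,205). I descend and grip it.

Request:
jog_arm:
  steps:
    - [0, 0, 0, -0.05, 0.03, 3.5, 4.5]
    - [0, 0, 0, 0, 0, 3.2, 4.5]
    - [0, 0, 0, 0, 0, 2.2, 4.5]
    - [0, 0, 0, 0, 0, 1.2, 4.5]
    - [0, 0, 0, 0, 0, 0.6, 4.5]

```text
clock: 9.3
eef_pos: [0.4606, -0.184, 0.0271]
tool_rot: [-0.0, 0.289, 0.957, 0.0]
ft_force: [0.4, -0.2, -0.3]
gripper_width: 0.0449
finger_force: 0.0
```

Request:
jog_arm:
  steps:
    - [0, 0, 0, 0, 0, 0, 3.5]
    - [0, 0, 0, 0, 0, 0, 2]
    - [0, 0, 0, 0, 0, 0, 2]
    - [0, 0, 0, 0, 0, 0, 2]
    - [0, 0, 0, 0, 0, 0, 2]
  grip_force: 70

```text
clock: 9.72
eef_pos: [0.4615, -0.1849, 0.0291]
tool_rot: [0.001, 0.29, 0.957, -0.0]
ft_force: [-1.9, 1.3, 7.1]
gripper_width: 0.0211
finger_force: 56.5
```

Request:
jog_arm:
  steps:
    - [0, 0, 0, 0, 0, -0.2, 2]
    - [0, 0, 0, 0, 0, 0, 2]
    - [0, 0, 0, 0, 0, 0, 2]
    - [0, 0, 0, 0, 0, 0, 2]

```text
clock: 10.05
eef_pos: [0.4607, -0.1846, 0.0299]
tool_rot: [0.0, 0.29, 0.957, -0.0]
ft_force: [0.4, 0.9, -0.7]
gripper_width: 0.0209
finger_force: 55.9
```

Request:
jog_arm:
  steps:
    - [0, 0, 0, 0, 0, -2, 2]
    - [0, 0, 0, 0, 0, -4, 2]
    - [0, 0, 0, 0, 0, -4, 2]
    - [0, 0, 0, 0, 0, -4, 2]
    - [0, 0, 0, 0, 0, -1.5, 2]

```text
clock: 10.47
eef_pos: [0.4619, -0.1853, 0.1899]
tool_rot: [0.003, 0.29, 0.957, -0.001]
ft_force: [0.7, -1.0, -0.8]
gripper_width: 0.0212
finger_force: 55.9
```

Request:
jog_arm:
  steps:
    - [0, 0, 0, 1.6, 2.8, 0, 2]
    - [0, 0, 0, 1.85, 3.2, 0, 2]
    - [0, 0, 0, 1.85, 3.2, 0, 2]
    - [0, 0, 0, 1.85, 3.2, 0, 2]
    - [0, 0, 0, 1.85, 3.2, 0, 2]

```text
clock: 10.88
eef_pos: [0.4719, -0.0034, 0.1848]
tool_rot: [0.0, 0.29, 0.957, -0.0]
ft_force: [0.2, 0.2, -1.4]
gripper_width: 0.021
finger_force: 55.9
```

Request:
jog_arm:
  steps:
    - [0, 0, 0, 1.85, 3.2, 0, 2]
    - [0, 0, 0, 1.4, 2.45, 0, 2]
    - [0, 0, 0, 0.67, 1.19, 0, 2]
    - [0, 0, 0, 0, 0, 0, 2]
    - [0, 0, 0, 0, 0, 0, 2]

```text
clock: 11.3
eef_pos: [0.4774, 0.0743, 0.1846]
tool_rot: [-0.0, 0.289, 0.957, -0.0]
ft_force: [0.7, -0.0, -1.0]
gripper_width: 0.0211
finger_force: 55.9
```

```bash
python3 - <<'E'
from h import *
s=env.get_state();print(s["eef_pos"],s["ft_force"],s["gripper_width"])
w,d,t=[get_image(n)[...,::-1] for n in("wrist","side","top")]
for n,i in(("w",w),("s",d),("t",t)): cv2.imwrite(f"pics/g1{n}.png",i)
k=lambda i,f:cv2.resize(i,None,fx=f,fy=f,interpolation=cv2.INTER_CUBIC)
cv2.imwrite("pics/g1.png",np.hstack([k(w[180:300,255:385],3.1)[:372,:400],k(d[145:220,275:355],5)[:372]]))
c=get_calibration("wrist")
for p in([.4770,.0737,.121],s["eef_pos"]-[0,0,.0045],s["eef_pos"]-[0,0,.0287]):
    q=np.linalg.inv(T_tool(s)@c["hand_eye"])@[*p,1];u=c["intrinsics"]@(q[:3]*[1,-1,-1]);print(u[:2]/u[2])
E
```

```text
[0.47740799 0.07432031 0.18458935] [ 0.73860005 -0.00628934 -0.98505992] 0.02106246519282478
[319.62250193 222.61652923]
[321.45478274 264.69828339]
[321.07949334 243.87941011]
```

View pics/g1.png

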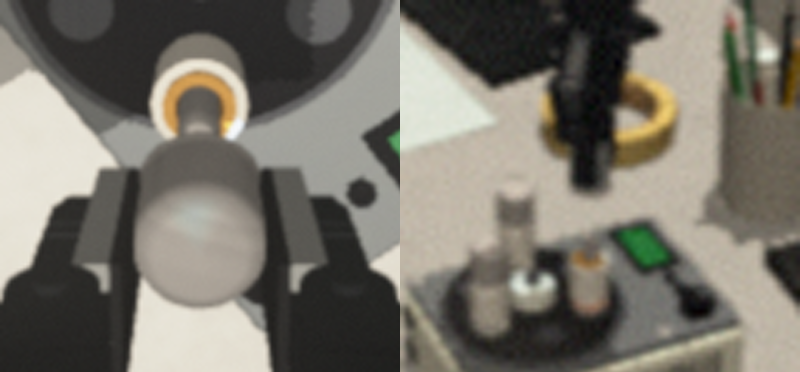

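Cap and pin share the same image column (319.5 against 319.2), so y is aligned. I'll trim 0.5 mm in x and lower the cap onto the tip.

Request:
jog_arm:
  steps:
    - [0, 0, 0, 0.05, 0, 1.2, 2]
    - [0, 0, 0, 0, 0, 1.2, 2]
    - [0, 0, 0, 0, 0, 0.6, 2]
    - [0, 0, 0, 0, 0, 0.4, 2]
    - [0, 0, 0, 0, 0, 0.3, 2]

```text
clock: 11.87
eef_pos: [0.4772, 0.0735, 0.1475]
tool_rot: [-0.0, 0.29, 0.957, -0.0]
ft_force: [0.3, 0.1, 0.1]
gripper_width: 0.0212
finger_force: 55.9
```

Request:
jog_arm:
  steps:
    - [0, 0, 0, 0, 0, 0.1, 2]
    - [0, 0, 0, 0, 0, 0.1, 2]
    - [0, 0, 0, 0, 0, 0, 2]
    - [0, 0, 0, 0, 0, 0, 2]

```text
clock: 12.2
eef_pos: [0.4773, 0.0741, 0.1461]
tool_rot: [0.0, 0.29, 0.957, 0.0]
ft_force: [0.1, -0.7, -0.0]
gripper_width: 0.0211
finger_force: 55.9
```

Request:
jog_arm:
  steps:
    - [0, 0, 0, 0, 0, 0.1, 2]
    - [0, 0, 0, 0, 0, 0.1, 2]
    - [0, 0, 0, 0, 0, 0, 2]

```text
clock: 12.45
eef_pos: [0.4773, 0.0741, 0.1438]
tool_rot: [0.0, 0.29, 0.957, -0.0]
ft_force: [0.0, -0.6, -0.9]
gripper_width: 0.0211
finger_force: 55.9
```

Request:
jog_arm:
  steps:
    - [0, 0, 0, 0, 0, 0.1, 2]
    - [0, 0, 0, 0, 0, 0.1, 2]
    - [0, 0, 0, 0, 0, 0, 2]

```text
clock: 12.7
eef_pos: [0.4775, 0.074, 0.1419]
tool_rot: [0.0, 0.29, 0.957, -0.0]
ft_force: [1.6, -1.9, 1.4]
gripper_width: 0.0213
finger_force: 56.1
```

Request:
jog_arm:
  steps:
    - [0, 0, 0, 0, 0, 0.1, 2]
    - [0, 0, 0, 0, 0, 0.1, 2]
    - [0, 0, 0, 0, 0, 0, 2]

```text
clock: 12.95
eef_pos: [0.4775, 0.074, 0.1398]
tool_rot: [0.0, 0.29, 0.957, 0.0]
ft_force: [3.3, -2.5, 0.6]
gripper_width: 0.021
finger_force: 56.1
```

Request:
jog_arm:
  steps:
    - [0, 0, 0, 0, 0, 0.1, 2]
    - [0, 0, 0, 0, 0, 0.1, 2]
    - [0, 0, 0, 0, 0, 0, 2]

```text
clock: 13.2
eef_pos: [0.4774, 0.074, 0.1376]
tool_rot: [0.0, 0.29, 0.957, -0.0]
ft_force: [3.8, -3.5, -0.4]
gripper_width: 0.0212
finger_force: 56.0
```

Lateral force is growing (about −5 N along tool x) with no tooth force yet. I'll look before pressing further.

```bash
python3 - <<'E'
from h import *
s=env.get_state();print(s["eef_pos"],s["ft_force"],s["moment"])
w,d,t=[get_image(n)[...,::-1] for n in("wrist","side","top")]
for n,i in(("w",w),("s",d),("t",t)): cv2.imwrite(f"pics/k1{n}.png",i)
k=lambda i,f:cv2.resize(i,None,fx=f,fy=f,interpolation=cv2.INTER_CUBIC)
cv2.imwrite("pics/k1.png",np.hstack([k(w[180:300,255:385],3.1)[:372,:400],k(d[170:220,285:340],7.44)[:372,:400]]))
E
```

```text
[0.47740468 0.07399897 0.13759669] [ 3.79392913 -3.47128394 -0.39989213] [-0.40814096 -0.92097508  0.02476148]
```

View pics/k1.png

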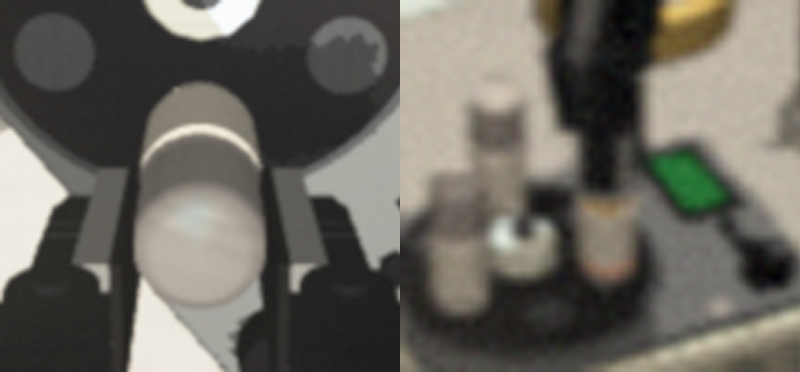

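The cap is over the pin just above the roller, centred sideways at column 200. I'll relieve the x preload.

Request:
jog_arm:
  steps:
    - [0, 0, 0, -0.05, 0, 0, 2]
    - [0, 0, 0, -0.05, 0, 0, 2]
    - [0, 0, 0, 0, 0, 0, 2]

```text
clock: 13.6
eef_pos: [0.4779, 0.0736, 0.1376]
tool_rot: [-0.0, 0.29, 0.957, -0.0]
ft_force: [3.5, -1.6, -0.9]
gripper_width: 0.0211
finger_force: 55.9
```

Request:
jog_arm:
  steps:
    - [0, 0, 0, -0.08, 0, 0, 2]
    - [0, 0, 0, -0.07, 0, 0, 2]
    - [0, 0, 0, 0, 0, 0, 2]
    - [0, 0, 0, 0, 0, 0, 2]

```text
clock: 13.93
eef_pos: [0.4785, 0.0731, 0.1375]
tool_rot: [-0.001, 0.29, 0.957, 0.0]
ft_force: [-3.1, 3.6, -0.5]
gripper_width: 0.0214
finger_force: 56.0
```

Request:
jog_arm:
  steps:
    - [0, 0, 0, 0.07, 0.03, 0, 2]
    - [0, 0, 0, 0, 0, 0.05, 2]
    - [0, 0, 0, 0, 0, 0.05, 2]

```text
clock: 14.18
eef_pos: [0.4786, 0.0733, 0.1368]
tool_rot: [-0.0, 0.29, 0.957, -0.0]
ft_force: [-2.4, -0.2, 2.9]
gripper_width: 0.021
finger_force: 56.3
```

Request:
jog_arm:
  steps:
    - [0, 0, 0, 0, 0, 0.1, 2]
    - [0, 0, 0, 0, 0, 0.1, 2]

```text
clock: 14.35
eef_pos: [0.4788, 0.0733, 0.1348]
tool_rot: [0.0, 0.29, 0.957, -0.0]
ft_force: [-2.0, 0.6, 3.3]
gripper_width: 0.0209
finger_force: 56.4
```

Request:
jog_arm:
  steps:
    - [0, 0, 0, 0.03, 0, 0.05, 2]
    - [0, 0, 0, 0, 0, 0.05, 2]

```text
clock: 14.52
eef_pos: [0.4787, 0.0734, 0.1338]
tool_rot: [0.0, 0.29, 0.957, -0.0]
ft_force: [-2.8, -0.2, 4.3]
gripper_width: 0.0212
finger_force: 56.4
```

Request:
jog_arm:
  steps:
    - [0, 0, 0, 0, 0, 0.05, 2]
    - [0, 0, 0, 0, 0, 0.05, 2]

```text
clock: 14.68
eef_pos: [0.4788, 0.0735, 0.133]
tool_rot: [0.0, 0.29, 0.957, 0.0]
ft_force: [-2.5, -0.2, 6.3]
gripper_width: 0.0211
finger_force: 56.6
```

Request:
jog_arm:
  steps:
    - [0, 0, 0, 0.03, -0.03, 0.05, 2]
    - [0, 0, 0, 0, 0, 0.05, 2]

```text
clock: 14.85
eef_pos: [0.4787, 0.0734, 0.1322]
tool_rot: [0.001, 0.29, 0.957, 0.0]
ft_force: [-1.7, 0.6, 7.5]
gripper_width: 0.0211
finger_force: 56.8
```

Request:
jog_arm:
  steps:
    - [0, 0, 0, 0, 0, 0.05, 2]
    - [0, 0, 0, 0, 0, 0.05, 2]

```text
clock: 15.02
eef_pos: [0.4788, 0.0734, 0.1317]
tool_rot: [0.001, 0.29, 0.957, 0.0]
ft_force: [-4.4, 0.3, 16.5]
gripper_width: 0.021
finger_force: 57.6
```

Request:
jog_arm:
  steps:
    - [0, 0, 0, 0, 0, 0, 2]
    - [0, 0, 0, 0, 0, 0, 2]

```text
clock: 15.18
eef_pos: [0.4788, 0.0734, 0.1318]
tool_rot: [0.001, 0.29, 0.957, 0.0]
ft_force: [-2.9, 0.0, 11.8]
gripper_width: 0.0211
finger_force: 57.2
```

Request:
jog_arm:
  steps:
    - [0, 0, 0, 0, 0, 0.02, 2]
    - [0, 0, 0, 0, 0, 0, 2]

```text
clock: 15.35
eef_pos: [0.4788, 0.0734, 0.1317]
tool_rot: [0.001, 0.29, 0.957, 0.0]
ft_force: [-3.7, 0.3, 13.8]
gripper_width: 0.0213
finger_force: 57.4
```

Request:
jog_arm:
  steps:
    - [0, 0, 0, 0, 0, 0.02, 2]
    - [0, 0, 0, 0, 0, 0, 2]

```text
clock: 15.52
eef_pos: [0.4789, 0.0734, 0.1316]
tool_rot: [0.001, 0.29, 0.957, 0.0]
ft_force: [-3.6, 0.4, 15.3]
gripper_width: 0.0214
finger_force: 57.5
```

Request:
jog_arm:
  steps:
    - [0, 0, 0, 0, 0, 0.02, 2]
    - [0, 0, 0, 0, 0, 0, 2]

```text
clock: 15.68
eef_pos: [0.4789, 0.0734, 0.1315]
tool_rot: [0.001, 0.29, 0.957, 0.0]
ft_force: [-4.5, 0.2, 17.2]
gripper_width: 0.0215
finger_force: 57.6
```

Request:
jog_arm:
  steps:
    - [0, 0, 0, 0, 0, 0.02, 2]
    - [0, 0, 0, 0, 0, 0, 2]

```text
clock: 15.85
eef_pos: [0.479, 0.0734, 0.1315]
tool_rot: [0.001, 0.29, 0.957, 0.0]
ft_force: [-4.5, -0.3, 17.6]
gripper_width: 0.0213
finger_force: 57.8
```

Request:
jog_arm:
  steps:
    - [0, 0, 0, 0, 0, 0.02, 2]
    - [0, 0, 0, 0, 0, 0, 2]

```text
clock: 16.02
eef_pos: [0.479, 0.0734, 0.1314]
tool_rot: [0.001, 0.29, 0.957, 0.0]
ft_force: [-4.6, 0.4, 19.6]
gripper_width: 0.0209
finger_force: 57.9
```

Request:
jog_arm:
  steps:
    - [0, 0, 0, 0, 0, 0.02, 2]
    - [0, 0, 0, 0, 0, 0, 2]

```text
clock: 16.18
eef_pos: [0.479, 0.0734, 0.1313]
tool_rot: [0.002, 0.29, 0.957, 0.0]
ft_force: [-4.6, -0.6, 20.9]
gripper_width: 0.0213
finger_force: 58.0
```

Request:
jog_arm:
  steps:
    - [0, 0, 0, 0, 0, 0.01, 2]
    - [0, 0, 0, 0, 0, 0, 2]
    - [0, 0, 0, 0, 0, 0, 2]

```text
clock: 16.43
eef_pos: [0.4791, 0.0734, 0.1313]
tool_rot: [0.002, 0.29, 0.957, 0.0]
ft_force: [-6.0, -0.1, 21.6]
gripper_width: 0.021
finger_force: 58.1
```

Request:
jog_arm:
  steps:
    - [0, 0, 0, 0.04, -0.03, 0, 2]
    - [0, 0, 0, 0.03, -0.02, 0, 2]
    - [0, 0, 0, 0, 0, 0, 2]

```text
clock: 16.68
eef_pos: [0.4788, 0.0734, 0.1314]
tool_rot: [0.002, 0.29, 0.957, 0.001]
ft_force: [-3.0, 0.1, 20.2]
gripper_width: 0.0209
finger_force: 57.9
```

Request:
jog_arm:
  steps:
    - [0, 0, 0, 0.04, -0.02, 0.02, 2]
    - [0, 0, 0, 0, 0, 0.01, 2]
    - [0, 0, 0, 0, 0, 0, 2]
    - [0, 0, 0, 0, 0, 0, 2]

```text
clock: 17.02
eef_pos: [0.4786, 0.0734, 0.1313]
tool_rot: [0.003, 0.29, 0.957, 0.001]
ft_force: [-3.3, 0.1, 21.0]
gripper_width: 0.0211
finger_force: 58.1
```

Force climbs steeply to 21 N with almost no travel, beyond the 16 N that teeth and yielding ring together could take, so the ring is solid. I'll unload part of the push, open and rise.

Request:
jog_arm:
  steps:
    - [0, 0, 0, 0, 0, -0.1, 2]
    - [0, 0, 0, 0, 0, 0, 3.6]
    - [0, 0, 0, 0, 0, 0, 3.6]
    - [0, 0, 0, 0, 0, 0, 3.6]
    - [0, 0, 0, 0, 0, 0, 3.6]

```text
clock: 17.43
eef_pos: [0.4768, 0.0734, 0.1298]
tool_rot: [-0.0, 0.29, 0.957, -0.0]
ft_force: [-0.7, -0.3, -0.4]
gripper_width: 0.0361
finger_force: 0.0
```

Request:
jog_arm:
  steps:
    - [0, 0, 0, 0, 0, -0.5, 3.6]
    - [0, 0, 0, 0, 0, -1.5, 3.6]
    - [0, 0, 0, 0, 0, -2.5, 3.6]
    - [0, 0, 0, 0, 0, -3, 3.6]
    - [0, 0, 0, 0, 0, -2.5, 3.6]

```text
clock: 17.85
eef_pos: [0.4767, 0.0735, 0.232]
tool_rot: [0.0, 0.29, 0.957, 0.0]
ft_force: [1.3, -0.3, 0.5]
gripper_width: 0.036
finger_force: 0.0
```

Request:
jog_arm:
  steps:
    - [0, 0, 0, -3, -2, -2, 3.6]
    - [0, 0, 0, -3, -2, 0, 3.6]
    - [0, 0, 0, 0, 0, 0, 3.6]
    - [0, 0, 0, 0, 0, 0, 3.6]

```text
clock: 18.18
eef_pos: [0.5051, 0.0056, 0.2502]
tool_rot: [-0.0, 0.291, 0.957, 0.0]
ft_force: [0.3, -0.4, 0.3]
gripper_width: 0.036
finger_force: 0.0
```

```bash
python3 - <<'E'
from h import *
s=env.get_state();print(s["clock"],s["eef_pos"],s["ft_force"])
w,d,t=[get_image(n)[...,::-1] for n in("wrist","side","top")]
for n,i in(("w",w),("s",d),("t",t)): cv2.imwrite(f"pics/f1{n}.png",i)
k=lambda i,f:cv2.resize(i,None,fx=f,fy=f,interpolation=cv2.INTER_CUBIC)
cv2.imwrite("pics/f1.png",np.hstack([k(w[60:260,230:430],1.86)[:372],k(d[175:225,275:335],7.1)[:355].repeat(1,0) if 0 else cv2.resize(d[175:225,275:332],(425,372),interpolation=cv2.INTER_CUBIC)]))
E
```

```text
18.1833 [0.50505433 0.00556523 0.25020735] [ 0.32040617 -0.42353289  0.28781213]
```

View pics/f1.png

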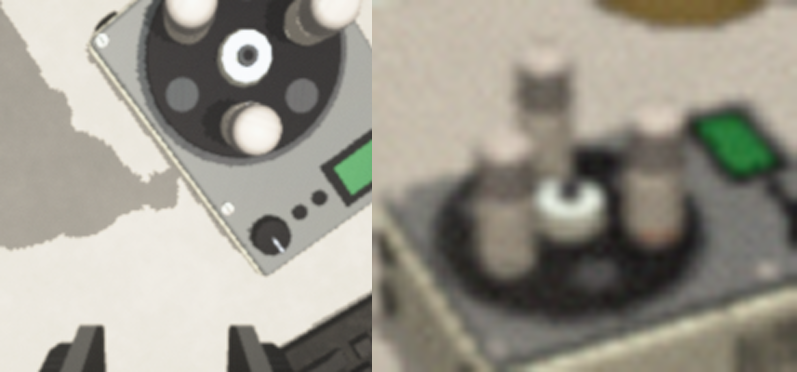

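The new cap sits dome up and straight on its roller, flush like the other two: wrist crop (252,130), side crop (655,125). Nothing is being touched, so I'll hand the job in.

```bash
python3 -c "
from plant import env
print(env.job_done())"
```

```text
the job is handed in; nothing more can be done
None
```

The spare roller is on the bare pin and the toothed cap is pressed home on it with a 21 N hand push; both are released, the bystanders were not knowingly touched, and the job was handed in at about 18 s (no verdict was shown).

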